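# Swing the brass hook over the felt and hang up the magnifier

## Task

Push the swivel hook round by its side, without pinching it, towards the green felt coaster until it meets its stop, and press it home there for a moment with a steady push of about 10 newtons (never above 16). Then take the magnifier out of its wooden rest and hang it by its eye on that hook, lowering it gently until the hook carries it, and let go with the hook still over the felt. Leave the bundle, the brass weight and the jar where they are.

Things in the scene. Friction and masses are not known exactly. Their poses are not given: they have to be found in the camera images.
- hook_axis (a point): Point on the vertical swivel axis of the brass hook, at the bar's mid-height, 160 mm above the table; -x points outward along the bar. The hook swings about 2.4 rad between two hard stops at unknown directions, one roughly over the felt, one roughly over the dish, and stays where left (friction 0.10 N m). Hub 24 mm wide, 12 mm below to 8 mm above; post 16 mm, base 76 mm wide, 18 mm high.
- hook: The hook as a whole, origin and axes as hook_axis. Its bar has a red side face (hook_c4, on its +y side; pushing it turns the hook anticlockwise from above) and a blue one (hook_c5, -y side; clockwise), 12 to 86 mm from the axis. About 1.7 N at 60 mm keeps it turning; at the stop the force rises steeply. Home: 6 N or more on one face only, standing still. Fingers on the hook: never over 16 N.
- hook_seat (a point): Middle of the hook's 18 mm long saddle, on the bar's top face, 69 mm from the axis; -x points outward along the bar, z up. Bar: 10 mm wide, 10 mm high (this face is 165 mm above the table), out to 86 mm from the axis, red and blue side faces. Saddle ends: shoulder 4 mm high (54 to 60 mm from the axis), upturned end 8 mm high, both 6 mm wide (78 to 86 mm from the axis).
- felt_top (a point): Centre of the top of the green felt coaster, 60 mm across, 5 mm high, fixed. It lies roughly under the wanted end of the hook's travel (it tells the side, not the exact direction: the stop may lie 0.4 rad before or after it, seen from the axis).
- dish_top (a point): Centre of the rim of a small white ceramic dish, 58 mm across, 22 mm high, fixed, under the other end of the hook's travel.
- rest_top (a point): Centre of the top face of the fixed wooden rest block, 70 mm (x) by 90 mm (y), 55 mm high. A slot 58 mm (y) by 11.8 mm (x), 35 mm deep, holds the lower part of the magnifier, which is drawn out straight up.
- loupe_grip (a point): Grasp point on the orange tab (30 mm wide) of the magnifier, a flat upright plate 10 mm thick (x), 152 mm high, 80 to 170 g; lens frame 56 mm wide (y), 58 mm high at the bottom, then the eye, then the tab. Point: 28 mm below its top, 36 mm above the eye's upper edge. Grasp across x, fingertips at least 12 mm above that edge to clear the hook's upturned end. Front and back alike.
- loupe_eye (a point): Middle of the upper edge of the magnifier's eye, which bears on the hook. The eye is an opening 24 mm wide (y) and 30 mm high, from this edge down, right through the thickness (x). Hung, the plate stands across the bar, which passes through the eye along the plate's x; this edge lies on the saddle. The magnifier must push on the hook with less than 15 N.
- bundle: Manuscript bundle between wooden boards, 50 by 300 by 36 mm, 0.7 kg, loose; origin under its centre. Not to be moved.
- weight: Brass paperweight with a knob, 48 mm across, 40 mm high, loose; origin under its centre. Not to be moved.
- jar: Small closed glass jar, 52 mm across, 60 mm high, loose; origin under its centre. Not to be moved.
Mind the look-alikes: they are no part of the job. There is more than one size of the part that bears hook_axis; the job needs the smaller. Of the things that look like the part that bears loupe_grip, the smaller one is meant.

How it is judged:
On the way:
1. the hook, on the felt's side, is pressed home against its stop: at a standstill under 6 N or more on the one side face that drives it, with the magnifier still in its rest (horizontal distance between hook_seat and felt_top below 0.05 m and ((contact force between the fingers and hook_c5 above 6 N and contact force between the fingers and hook_c4 below 1 N) or (contact force between the fingers and hook_c4 above 6 N and contact force between the fingers and hook_c5 below 1 N)) and angular speed of hook below 0.05 rad/s and distance of loupe_grip from where it was at the start of the episode below 0.02 m), for 0.15 s.
At the end, for the whole second after the job is handed in: The hook still stands over the green felt (seat and felt centre within 50 mm seen from above); the magnifier hangs from it by its eye, the eye's upper edge lying on the saddle (within 7 mm along the bar, 3 mm in height, 13 mm in all), upright within 0.15 rad, at rest and let go (horizontal distance between hook_seat and felt_top below 0.05 m and distance between loupe_eye and hook_seat below 0.013 m and x of loupe_eye in the frame of hook_seat between -0.007 and 0.007 m and z of loupe_eye in the frame of hook_seat between -0.003 and 0.003 m and angle between loupe_eye's own z axis and vertical below 0.15 rad and contact force between loupe and hook above 0.3 N and linear speed of loupe below 0.02 m/s and angular speed of loupe below 0.2 rad/s); the robot touches nothing.
It fails at once if the fingers or arm push on the hook with more than 16 N (contact force between any of the fingers, the arm and hook above 16 N).
It fails at once if the magnifier is pressed, dropped or knocked on the hook with more than 15 N (contact force between loupe and hook above 15 N).
It fails at once if the bundle, the weight or the jar is moved more than 15 mm (distance of any of bundle, weight, jar from where it was at the start of the episode above 0.015 m).
It also fails if it takes over 72 s, if anything falls off the work surface, if the arm or the gripper's body presses on something with over 40 N, if the wrist force passes 120 N, or if a joint passes its speed limit or range.

## Robot

A 7-joint arm with a two-finger parallel gripper is mounted at the origin on the work surface. World frame = base frame: x ahead of the robot, y to its left, z up, the work surface at z = 0. Lengths are in m, angles in rad, forces in N, time in s.
With the tool pointing down it reaches from about 0.4 to 0.85 m from the base axis. Payload 10.4 kg.
Tool frame: the origin (TCP) lies midway between the tips of the shut fingers; the grasp point (between the pads) lies 19 mm behind it (manip.pinch_z is the distance from the TCP to the grasp point, in m); y points along the fingers, x is the direction in which the jaws open and shut, and the axes are right-handed (so a half turn about y gives the same grasp; the last joint's range is limited). The gripper opens to 85 mm and grips with 20 to 120 N. Pads are 22 mm wide; open, the fingers measure 114 mm over their backs; the gripper's body (76 mm by 85 mm) begins 54 mm behind the grasp point. The pads swing forward as they close: fully open they stand 13 mm farther back than shut.
Start: joints at [1.108, 0.332, -0.065, 1.46, 0.022, 1.35, -0.088], TCP at [0.266, -0.566, 0.204] pointing down, gripper open.
Joint ranges: [-2.6, 2.6], [-0.5, 2.12], [-1.47, 1.34], [0.16, 2.42], [-1.27, 4.41], [0.06, 2.06], [-2.6, 2.6]. Speed limits (rad/s): [2.22, 2.22, 2.79, 2.79, 3.14, 3.14, 3.14].

## Interface

Orientations are given as a unit quaternion [x, y, z, w].
In Python, from workcell import manip gives the robot as it stands.
- The arm moves only by the shell command python3 -m pendant 'ROWS' [OPENING] [FORCE]. ROWS is a JSON object of lists of equal length, an entry for each row: "offset": the shift along the tool's x, y, z scaled (see below), a list of three; "turn": the turn, a rotation vector about the tool's x, y, z scaled (see below), a list of three. A call has 1 to 12 rows; each row is the pose to reach, as a shift and turn from the pose measured when the call began, along the tool's axes at that moment; what a row does not reach only later rows make up. The controller multiplies each number of a shift by 200 mm and each number of a turn by 45 degrees. A row lasts 1/8 s, in which the tool goes at most 62.5 mm and 10.7 degrees, less where a joint would pass 70% of its speed; a pose out of reach is approached as far as the arm can. A call with a number of a shift or a turn outside -1 to 1 is refused whole. A call with a gripper value outside its range is refused whole. OPENING is the opening in per cent of the stroke, from 0 (shut) to 100 (fully open), set as the call begins (- or left out, the last holds). The fingers move at their own pace and stop on an object; FORCE is the grip in N (left out, the last holds). Time passes only in rows, so rows that repeat a pose let the fingers close. It gives the time, the measured TCP pose, the force and the opening at its end, in the units of the state.
- manip.get_obs(): the state, without advancing time (a new reading comes with each control period).
- manip.camera(name): name is "scene" or "top" or "wrist"; returns (picture, depth): 400x640x3 uint8, red, green, blue; 400x640 float32, m along the optical axis (not along the pixel's ray), 0 where there is no reading.
- manip.camera_model(name): a dict with "intrinsics" (3x3 intrinsics, pixels), "R" (3x3) and "t" (3): a world point X has camera coordinates R X + t; the wrist camera has in their place "tool_from_camera" (4x4, takes a point from camera to tool coordinates, whose origin is the TCP and whose axes are the tool frame's). Camera axes: x right, y down, z forward; pixel columns grow to the right and rows downward; lengths in m; the calibration is good to about 2 mm. A picture is of the moment at which its call begins: read the wrist's pose just before it. camera_model takes no time and is no camera call.
- manip.hand_in(): hands the job in, once; it reports no verdict.
The state is a dict: "clock": time; "joint_pos": joint angles; "joint_velocities": joint speeds; "tau": joint torques, N m; "position": TCP position; "ee_rot": TCP orientation; "ft_force": force on the tool from outside, world axes, zero at the start; "torque": the same for the moment, N m; "grip_width": opening from 0.0 (shut) to 1.0 (fully open).
Only numpy, scipy, OpenCV 4.12 (cv2) and the standard library are available. Lean on these libraries where they do the work, as an engineer would, in place of code of your own. Each camera call takes 0.05 s, during which the arm holds its last target. There are 200 camera calls.

## Working session

There is one attempt and no reset: what is moved stays moved. The work goes in short steps, Python scripts to look and compute and a shell command to move; the robot and the scene stay as the last step left them, time stands still between calls to the robot, and variables do not carry over. Pictures are saved under pics/ and viewed, about 8 in all and at most 12, crops included, and the job is handed in when it is done.

```bash
mkdir -p pics; ls
cat > h.py <<'E'
import numpy as np, cv2
from workcell import manip
from scipy.spatial.transform import Rotation as R
def snap(name,fn=None):
    o=manip.get_obs(); p,d=manip.camera(name); m=manip.camera_model(name)
    K=np.array(m["intrinsics"])
    if "R" in m:
        Rw=np.array(m["R"]).T; tw=-Rw@np.array(m["t"])
    else:
        T=np.array(m["tool_from_camera"]); Rt=R.from_quat(o["ee_rot"]).as_matrix()
        Rw=Rt@T[:3,:3]; tw=Rt@T[:3,3]+np.array(o["position"])
    v,u=np.mgrid[:400,:640]
    c=np.stack([(u-K[0,2])/K[0,0]*d,(v-K[1,2])/K[1,1]*d,d],-1)
    X=c@Rw.T+tw; X[d==0]=np.nan
    if fn: cv2.imwrite("pics/"+fn,p[:,:,::-1])
    np.savez(""+name+".npz",p=p,X=X)
    return p,X
E
python3 - <<'E'
from h import *
for n in("top","scene"): snap(n,n+"1.png"); 
o=manip.get_obs();print(o["clock"],o["position"],o["ee_rot"],o["ft_force"],o["grip_width"]); print(R.from_quat(o["ee_rot"]).as_matrix().round(3), manip.pinch_z)
E
```

```text
pics
0.1 [ 0.26595125 -0.56519012  0.20288442] [-0.59680232  0.37927363 -0.37850111  0.59725658] [-0.24466501 -0.2292832   0.07974557] 1.000654259402637
[[ 0.426 -0.001  0.905]
 [-0.905  0.001  0.426]
 [-0.001 -1.    -0.   ]] 0.0187
```

View pics/top1.png

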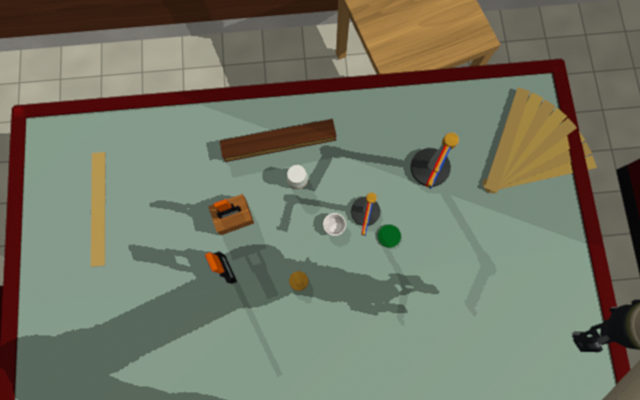

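View pics/scene1.png

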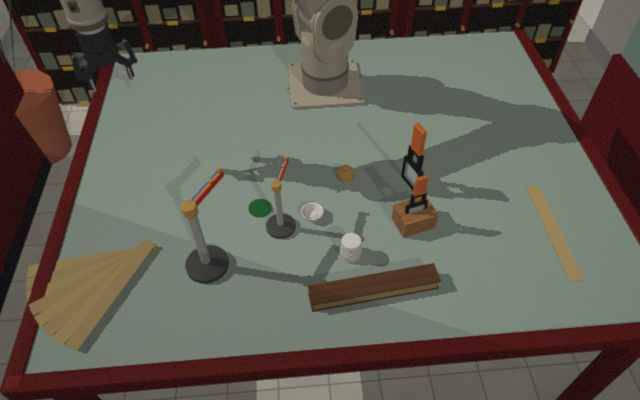

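Run:
```python
from h import *
for n in("top","scene"):
    z=np.load(n+".npz"); p=z["p"]; X=z["X"]; hsv=cv2.cvtColor(p,cv2.COLOR_RGB2HSV)
    print(n)
    def rep(l,m):
        k,lab,st,ce=cv2.connectedComponentsWithStats(m.astype(np.uint8))
        for i in range(1,k):
            if st[i,4]>=12:
                P=X[lab==i]; P=P[~np.isnan(P[:,0])]
                if len(P): print(l,ce[i].round(),st[i,4],"med",np.median(P,0).round(3),"lo",np.percentile(P,3,axis=0).round(3),"hi",np.percentile(P,97,axis=0).round(3))
    H,S,V=hsv[...,0],hsv[...,1],hsv[...,2]; Z=np.nan_to_num(X[...,2]); on=(Z>-.02)&(np.abs(X[...,1])<.7)
    rep("orange",(H>=5)&(H<=12)&(S>200)&(V>150)&on&(Z>.02))
    rep("green",(H>55)&(H<75)&(S>150)&on)
    rep("red",((H<4)|(H>176))&(S>170)&(Z>.1)&on)
    rep("blue",(H>100)&(H<125)&(S>120)&(Z>.1)&on)
    rep("brass",(H>=14)&(H<=24)&(S>150)&(Z>.02)&on)
    rep("white",(S<40)&(V>150)&on&(Z>.01)&(X[...,0]>.3))
    rep("tall",(Z>.03)&on&(X[...,0]>.3))
p=cv2.imread("pics/top1.png"); cv2.imwrite("pics/crop1.png",cv2.resize(p[130:300,190:470],(800,486),interpolation=cv2.INTER_CUBIC))
```

```text
top
orange [441. 156.] 24 med [ 0.645 -0.319  0.224] lo [ 0.621 -0.333  0.22 ] hi [ 0.666 -0.303  0.227]
orange [431. 176.] 12 med [ 0.6   -0.291  0.224] lo [ 0.587 -0.298  0.221] hi [ 0.61  -0.281  0.234]
orange [223. 203.] 22 med [0.595 0.166 0.169] lo [0.59  0.16  0.158] hi [0.602 0.182 0.173]
orange [366. 214.] 14 med [ 0.542 -0.149  0.165] lo [ 0.529 -0.154  0.163] hi [ 0.556 -0.144  0.167]
orange [211. 262.] 69 med [0.463 0.193 0.204] lo [0.445 0.182 0.193] hi [0.481 0.202 0.208]
green [389. 236.] 387 med [ 0.51  -0.217  0.005] lo [ 0.486 -0.241 -0.   ] hi [ 0.534 -0.192  0.009]
red [439. 157.] 33 med [ 0.641 -0.313  0.224] lo [ 0.622 -0.327  0.22 ] hi [ 0.662 -0.3    0.227]
red [430. 176.] 25 med [ 0.603 -0.289  0.223] lo [ 0.583 -0.297  0.219] hi [ 0.614 -0.278  0.228]
blue [444. 158.] 24 med [ 0.637 -0.324  0.224] lo [ 0.618 -0.34   0.218] hi [ 0.66  -0.313  0.227]
brass [446. 149.] 255 med [ 0.671 -0.336  0.227] lo [ 0.583 -0.357  0.219] hi [ 0.69  -0.283  0.234]
brass [245. 154.] 16 med [0.752 0.132 0.023] lo [0.75  0.117 0.02 ] hi [0.755 0.148 0.033]
brass [371. 198.] 80 
[... 2391 characters left out ...]
2] hi [ 0.31  -0.612  0.348]
tall [88. 78.] 20 med [ 0.301 -0.606  0.291] lo [ 0.3   -0.61   0.283] hi [ 0.304 -0.601  0.299]
tall [416. 187.] 2137 med [0.594 0.182 0.072] lo [0.443 0.129 0.034] hi [0.635 0.213 0.201]
tall [279. 190.] 442 med [ 0.583 -0.162  0.155] lo [ 0.503 -0.174  0.038] hi [ 0.591 -0.139  0.17 ]
tall [346. 168.] 43 med [0.42  0.019 0.037] lo [0.409 0.009 0.031] hi [0.429 0.027 0.041]
tall [200. 214.] 1093 med [ 0.684 -0.338  0.214] lo [ 0.588 -0.356  0.044] hi [ 0.694 -0.285  0.23 ]
tall [351. 244.] 387 med [ 0.689 -0.001  0.058] lo [ 0.66  -0.021  0.032] hi [0.702 0.021 0.063]
tall [373. 284.] 2613 med [0.787 0.039 0.035] lo [ 0.754 -0.099  0.032] hi [0.818 0.181 0.039]
```

View pics/crop1.png

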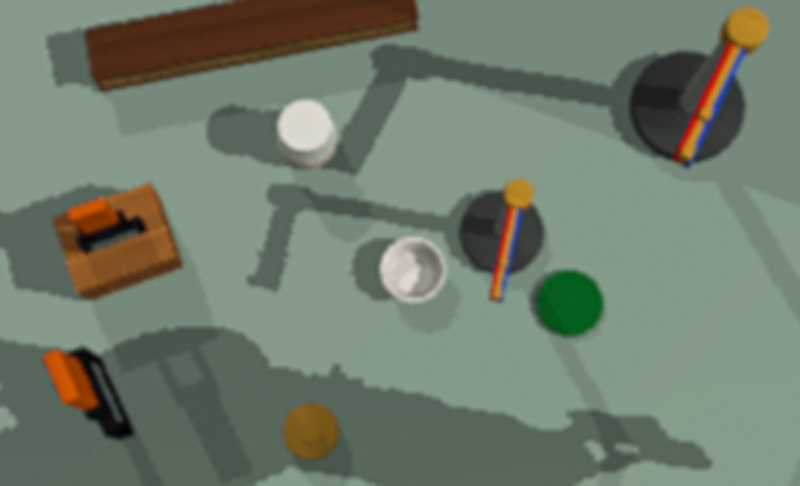

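Small hook: hub at top-image (371,198), bar ending at (366,221), 165 mm high. The big look-alike at (446,149) is about 230 mm high. Small magnifier: in the rest at (228,208), top about 172 mm. The larger one stands free at (219,265), about 205 mm high. I'll use the small ones. The bar now points at about 162° and the felt lies at about 219°, so I push the red face.

```bash
cat >> h.py <<'E'
def go(x,y,z,yaw=None):
    "target TCP (world), yaw of tool x in deg -> offset/turn in command units"
    o=manip.get_obs(); M=R.from_quat(o["ee_rot"]).as_matrix(); p=np.array(o["position"])
    d=M.T@(np.array([x,y,z])-p)/0.2
    yw=np.degrees(np.arctan2(M[1,0],M[0,0])); 
    t=np.zeros(3)
    if yaw is not None:
        c,s=np.cos(np.radians(yaw)),np.sin(np.radians(yaw))
        T=np.array([[c,0,s],[s,0,-c],[0,-1,0]])
        # right-handed: x, y(down), z = x cross y
        T[:,2]=np.cross(T[:,0],T[:,1]); t=R.from_matrix(M.T@T).as_rotvec(degrees=True)/45
    print("t",round(o["clock"],2),"p",p.round(4),"yaw",round(yw,1),"F",np.round(o["ft_force"],2),"grip",round(o["grip_width"],3),"-> offset",d.round(4),"turn",t.round(3))
E
python3 -m pendant '{"offset":[[0,-0.3,0],[-0.74,-0.5,1],[-0.74,-0.5,1],[-0.74,-0.5,1],[-0.74,-0.5,1],[-0.74,-0.5,1],[-0.74,-0.5,1]],"turn":[[0,0,0],[0,-1,0],[0,-1,0],[0,-1,0],[0,-1,0],[0,-1,0],[0,-1,0]]}' 0
python3 -c "
from h import *
go(.532,-.110,.30,35)"
```

```text
clock: 0.98
position: [0.3836, -0.3465, 0.3028]
ee_rot: [-0.696, 0.122, -0.121, 0.697]
ft_force: [0.3, -0.1, 0.3]
grip_width: -0.0
t 0.97 p [ 0.3836 -0.3465  0.3028] yaw -19.8 F [ 0.34 -0.11  0.28] grip -0.0 -> offset [0.2964 0.0146 1.3642] turn [-1.000e-03 -1.219e+00 -1.000e-03]
```

```bash
python3 -m pendant '{"offset":[[0.3,0,1],[0.3,0,1],[0.3,0,1],[0.3,0,1],[0.3,0,1],[0.3,0,1]],"turn":[[0,-1,0],[0,-1,0],[0,-1,0],[0,-1,0],[0,-1,0],[0,-1,0]]}'
python3 -c "
from h import *
go(.532,-.110,.30,35)
p,X=snap('wrist','w1.png')
print(np.array(manip.camera_model('wrist')['tool_from_camera']).round(3))"
```

```text
clock: 1.72
position: [0.5071, -0.1811, 0.3024]
ee_rot: [-0.69, -0.151, 0.152, 0.691]
ft_force: [-1.3, -0.1, 0.2]
grip_width: -0.002
t 1.73 p [ 0.5071 -0.1811  0.3024] yaw 24.8 F [-1.32 -0.08  0.17] grip -0.002 -> offset [0.2622 0.0119 0.2705] turn [-0.002 -0.227 -0.002]
[[ 1.    -0.     0.     0.002]
 [-0.    -0.295  0.955 -0.171]
 [ 0.    -0.955 -0.295  0.075]
 [ 0.     0.     0.     1.   ]]
```

View pics/w1.png

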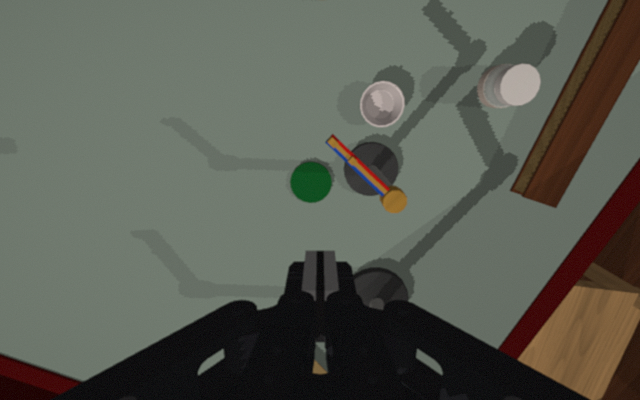

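Run:
```python
from h import *
z=np.load("wrist.npz");p,X=z["p"],z["X"]; Z=np.nan_to_num(X[...,2])
m=np.zeros(Z.shape,bool); m[120:225,320:420]=1
P=X[m&(Z>.15)&(Z<.18)]
hub=X[185:220,380:412].reshape(-1,3); hub=hub[(hub[:,2]>.163)&(hub[:,2]<.175)]
print("hub",np.median(hub,0).round(4),hub.min(0).round(4),hub.max(0).round(4),len(hub))
(c,r)=cv2.minEnclosingCircle((hub[:,:2]*1000).astype(np.float32)); print(c,r)
d=P-np.array([*np.array(c)/1000,0]); rr=np.hypot(d[:,0],d[:,1]); q=P[(rr>30)&(rr<76)]; dq=d[(rr>30)&(rr<76)]
ang=np.degrees(np.arctan2(dq[:,1],dq[:,0]))%360; print("bar ang",np.median(ang),"max r",rr.max(), "z",np.percentile(q[:,2],[5,50,95]))
vx,vy,x0,y0=cv2.fitLine((q[:,:2]*1000).astype(np.float32),cv2.DIST_L2,0,.01,.01).ravel(); print("line",np.degrees(np.arctan2(vy,vx)),x0,y0)
g=cv2.cvtColor(p,cv2.COLOR_RGB2HSV); gm=(g[...,0]>55)&(g[...,0]<75)&(g[...,1]>150); print("felt",np.nanmedian(X[gm],0).round(4))
```

```text
hub [ 0.577  -0.1632  0.168 ] [ 0.5601 -0.1761  0.163 ] [ 0.5906 -0.1532  0.1704] 556
(574.8956298828125, -163.45977783203125) 16.189603805541992
  return _methods._mean(a, axis=axis, dtype=dtype,
  ret = ret.dtype.type(ret / rcount)
Traceback (most recent call last):
IndexError: index -1 is out of bounds for axis 0 with size 0
```

```bash
python3 -m pendant '{"offset":[[0.26,0,0.27],[0.26,0,0.27],[0.26,0,0.27],[0.26,0.3,0.27],[0.26,0.6,0.27],[0.26,0.765,0.27],[0.26,0.765,0.27],[0.26,0.765,0.27]],"turn":[[0,-0.23,0],[0,-0.23,0],[0,-0.23,0],[0,-0.23,0],[0,-0.23,0],[0,-0.23,0],[0,-0.23,0],[0,-0.23,0]]}'
python3 - <<'E'
from h import *
z=np.load("wrist.npz");p,X=z["p"],z["X"]; Z=np.nan_to_num(X[...,2])
m=np.zeros(Z.shape,bool); m[120:225,320:420]=1
P=X[m&(Z>.15)&(Z<.18)]; d=(P-[.5785,-.1645,0])*1000; rr=np.hypot(d[:,0],d[:,1]); q=d[(rr>25)&(rr<76)]
print(np.median(np.degrees(np.arctan2(q[:,1],q[:,0]))%360),rr.max(),len(q))
vx,vy,x0,y0=cv2.fitLine(q[:,:2].astype(np.float32),cv2.DIST_L2,0,.01,.01).ravel(); print("line",np.degrees(np.arctan2(vy,vx)),"off axis",vx*y0-vy*x0)
g=cv2.cvtColor(p,cv2.COLOR_RGB2HSV); gm=(g[...,0]>55)&(g[...,0]<75)&(g[...,1]>150); print("felt",np.nanmedian(X[gm],0).round(4))
go(.532,-.110,.15,35)
E
```

```text
clock: 2.78
position: [0.532, -0.1115, 0.1513]
ee_rot: [0.674, 0.212, -0.212, -0.674]
ft_force: [-0.5, -0.0, 1.1]
grip_width: 0.001
161.57012735188636 85.10596291782628 619
line -18.122828 off axis 0.29012012
felt [ 0.5111 -0.2174  0.0054]
t 2.77 p [ 0.532  -0.1115  0.1513] yaw 35.0 F [-0.52 -0.01  1.08] grip 0.001 -> offset [0.0041 0.0063 0.0062] turn [ 0.    -0.001 -0.   ]
```

```bash
cat >> h.py <<'E'
AX=np.array([.5785,-.1645])
def push(th,yaw=35,r=60):
    a=np.radians(th); u=np.array([np.cos(a),np.sin(a)]); n=np.array([u[1],-u[0]])
    b=np.radians(yaw); tx=np.array([np.cos(b),np.sin(b)]); tz=np.array([tx[1],-tx[0]])
    h=14.5*abs(n@tx)+11*abs(n@tz)
    corner=-np.sign(n@tx)*14.5*tx-np.sign(n@tz)*11*tz
    if min(abs(n@tx),abs(n@tz))<.1: corner=-h*n
    s=r-corner@u
    return AX+(s*u+(5+h)*n)/1000
E
python3 - <<'E'
from h import *
for th in (165,172,180,188,194): print(th,push(th).round(4)); go(*push(th),.150,35)
E
```

```text
165 [ 0.5274 -0.1268]
t 2.77 p [ 0.532  -0.1115  0.1513] yaw 35.0 F [-0.52 -0.01  1.08] grip 0.001 -> offset [-0.0629  0.0063 -0.0496] turn [ 0.    -0.001 -0.   ]
172 [ 0.5253 -0.1339]
t 2.77 p [ 0.532  -0.1115  0.1513] yaw 35.0 F [-0.52 -0.01  1.08] grip 0.001 -> offset [-0.0916  0.0063 -0.0726] turn [ 0.    -0.001 -0.   ]
180 [ 0.5241 -0.1422]
t 2.77 p [ 0.532  -0.1115  0.1513] yaw 35.0 F [-0.52 -0.01  1.08] grip 0.001 -> offset [-0.1206  0.0063 -0.1029] turn [ 0.    -0.001 -0.   ]
188 [ 0.524  -0.1506]
t 2.77 p [ 0.532  -0.1115  0.1513] yaw 35.0 F [-0.52 -0.01  1.08] grip 0.001 -> offset [-0.1451  0.0063 -0.137 ] turn [ 0.    -0.001 -0.   ]
194 [ 0.5246 -0.1568]
t 2.77 p [ 0.532  -0.1115  0.1513] yaw 35.0 F [-0.52 -0.01  1.08] grip 0.001 -> offset [-0.1603  0.0063 -0.1646] turn [ 0.    -0.001 -0.   ]
```

```bash
python3 -m pendant '{"offset":[[-0.04,0.006,-0.03],[-0.063,0.006,-0.05],[-0.078,0.006,-0.061],[-0.092,0.006,-0.073],[-0.107,0.006,-0.088],[-0.121,0.006,-0.103],[-0.133,0.006,-0.12],[-0.145,0.006,-0.137]],"turn":[[0,0,0],[0,0,0],[0,0,0],[0,0,0],[0,0,0],[0,0,0],[0,0,0],[0,0,0]]}'
python3 - <<'E'
from h import *
for th in (188,192,196,200): print(th); go(*push(th),.150,35)
p,X=snap("wrist","w2.png")
E
```

```text
clock: 3.78
position: [0.524, -0.1508, 0.15]
ee_rot: [0.674, 0.212, -0.212, -0.674]
ft_force: [0.4, 0.3, 0.2]
grip_width: -0.006
188
t 3.77 p [ 0.524  -0.1508  0.15  ] yaw 35.0 F [0.38 0.29 0.23] grip -0.006 -> offset [0.0005 0.0002 0.001 ] turn [ 0.    -0.001 -0.   ]
192
t 3.77 p [ 0.524  -0.1508  0.15  ] yaw 35.0 F [0.38 0.29 0.23] grip -0.006 -> offset [-0.0099  0.0002 -0.0172] turn [ 0.    -0.001 -0.   ]
196
t 3.77 p [ 0.524  -0.1508  0.15  ] yaw 35.0 F [0.38 0.29 0.23] grip -0.006 -> offset [-0.0191  0.0002 -0.0361] turn [ 0.    -0.001 -0.   ]
200
t 3.77 p [ 0.524  -0.1508  0.15  ] yaw 35.0 F [0.38 0.29 0.23] grip -0.006 -> offset [-0.0269  0.0002 -0.0557] turn [ 0.    -0.001 -0.   ]
```

View pics/w2.png

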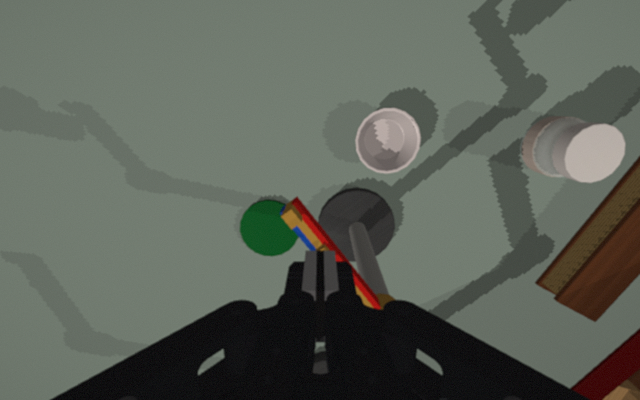

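```bash
cat >> h.py <<'E'
def bar(n="wrist"):
    z=np.load(""+n+".npz");p,X=z["p"],z["X"]; Z=np.nan_to_num(X[...,2]); g=cv2.cvtColor(p,cv2.COLOR_RGB2HSV)
    m=(g[...,1]>110)&(Z>.15)&(Z<.176); d=(X[m]-[*AX,0])*1000; rr=np.hypot(d[:,0],d[:,1]); q=d[(rr>20)&(rr<88)]
    vx,vy,x0,y0=cv2.fitLine(q[:,:2].astype(np.float32),cv2.DIST_HUBER,0,.01,.01).ravel()
    print(n,"bar",np.median(np.degrees(np.arctan2(q[:,1],q[:,0]))%360).round(1),"line",np.degrees(np.arctan2(vy,vx)).round(1)%180,"off",round(float(vx*y0-vy*x0),1),"rmax",rr[rr<95].max().round(1),len(q))
E
python3 - <<'E'
from h import *
snap("scene","s2.png"); snap("top","t2.png")
for n in("wrist","scene","top"): bar(n)
z=np.load("wrist.npz");X=z["X"]
for v in range(240,300,8): print(v,X[v,320].round(3),X[v,310].round(3))
a=cv2.imread("pics/s2.png")[130:260,220:350]; b=cv2.imread("pics/t2.png")[150:280,310:440]
cv2.imwrite("pics/c2.png",np.hstack([cv2.resize(i,(400,400),interpolation=cv2.INTER_CUBIC) for i in(a,b)]))
E
```

```text
wrist bar 159.1 line 164.4 off 5.7 rmax 85.2 1780
scene bar 160.5 line 159.5 off -0.6 rmax 82.6 55Traceback (most recent call last):
  File "<stdin>", line 3, in <module>
  File "h.py", line 42, in bar
    vx,vy,x0,y0=cv2.fitLine(q[:,:2].astype(np.float32),cv2.DIST_HUBER,0,.01,.01).ravel()
                ~~~~~~~~~~~^^^^^^^^^^^^^^^^^^^^^^^^^^^^^^^^^^^^^^^^^^^^^^^^^^^^^
cv2.error: OpenCV(4.12.0) /io/opencv/modules/imgproc/src/linefit.cpp:50: error: (-215:Assertion failed) count > 0 in function 'fitLine2D_wods'
```

Run:
```python
from h import *
z=np.load("wrist.npz");X=z["X"]
for v in range(236,300,6): print(v,X[v,306].round(3),X[v,314].round(3),X[v,330].round(3))
print(manip.get_obs()["ft_force"], manip.get_obs()["clock"])
a=cv2.imread("pics/s2.png")[130:260,220:350]; b=cv2.imread("pics/t2.png")[150:280,310:440]
cv2.imwrite("pics/c2.png",np.hstack([cv2.resize(i,(400,400),interpolation=cv2.INTER_CUBIC) for i in(a,b)]))
```

```text
236 [ 0.514 -0.145  0.165] [ 0.517 -0.143  0.166] [ 0.564 -0.187  0.015]
242 [ 0.516 -0.148  0.166] [ 0.519 -0.146  0.165] [ 0.527 -0.142  0.161]
248 [ 0.555 -0.216  0.001] [ 0.521 -0.148  0.167] [ 0.527 -0.143  0.166]
254 [ 0.515 -0.145  0.185] [ 0.518 -0.143  0.185] [ 0.523 -0.139  0.186]
260 [ 0.515 -0.144  0.192] [ 0.517 -0.142  0.192] [ 0.523 -0.139  0.192]
266 [ 0.515 -0.144  0.198] [ 0.518 -0.143  0.197] [ 0.523 -0.139  0.197]
272 [ 0.515 -0.144  0.203] [ 0.518 -0.142  0.203] [ 0.523 -0.139  0.201]
278 [ 0.515 -0.144  0.207] [ 0.518 -0.143  0.207] [ 0.523 -0.139  0.208]
284 [ 0.515 -0.144  0.212] [ 0.518 -0.143  0.211] [ 0.523 -0.139  0.211]
290 [ 0.516 -0.144  0.215] [ 0.518 -0.142  0.216] [ 0.523 -0.139  0.215]
296 [ 0.515 -0.143  0.221] [ 0.519 -0.145  0.215] [ 0.522 -0.138  0.222]
[0.37750263 0.12532407 0.32680343] 3.925
```

View pics/c2.png

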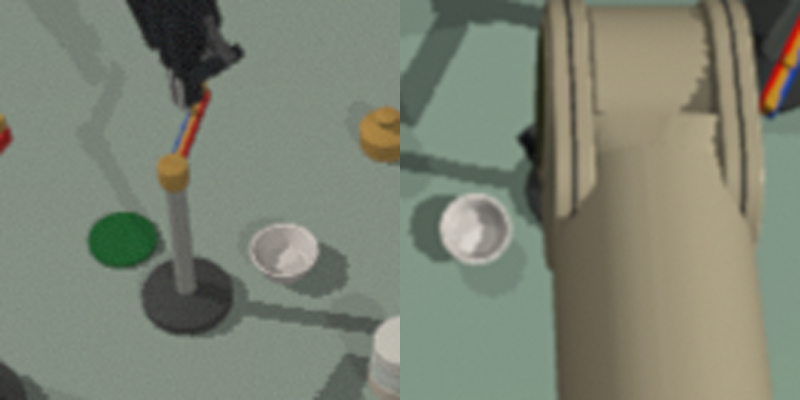

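Run:
```python
from h import *
z=np.load("scene.npz");X=z["X"];p=z["p"]
m=manip.camera_model("scene");K=np.array(m["intrinsics"])
for dz in(0,.015,.03):
    c=np.array(m["R"])@(np.array(manip.get_obs()["position"])+[0,0,dz])+m["t"]; print((K@c/c[2])[:2])
for v in range(146,172,3): print(v,[ (X[v,u].round(3).tolist(),int(p[v,u].max())) for u in (274,279,284)])
print(manip.camera_model("wrist")["intrinsics"])
```

```text
[282.0284738  170.75864502]
[281.60024157 166.41303176]
[281.16395952 161.9857307 ]
146 [([0.541, -0.163, 0.249], 35), ([0.539, -0.152, 0.246], 32), ([0.536, -0.14, 0.242], 28)]
149 [([0.527, -0.164, 0.227], 31), ([0.546, -0.152, 0.243], 34), ([0.533, -0.141, 0.23], 34)]
152 [([0.524, -0.165, 0.214], 85), ([0.542, -0.153, 0.23], 33), ([0.563, -0.141, 0.25], 39)]
155 [([0.311, -0.177, -0.004], 121), ([0.544, -0.153, 0.223], 36), ([0.561, -0.142, 0.239], 43)]
158 [([0.327, -0.177, -0.001], 132), ([0.532, -0.155, 0.202], 78), ([0.538, -0.143, 0.207], 32)]
161 [([0.337, -0.177, -0.002], 139), ([0.534, -0.155, 0.193], 91), ([0.531, -0.144, 0.19], 32)]
164 [([0.349, -0.178, -0.003], 141), ([0.535, -0.156, 0.185], 93), ([0.517, -0.145, 0.166], 153)]
167 [([0.361, -0.178, -0.003], 141), ([0.365, -0.164, -0.0], 141), ([0.528, -0.145, 0.167], 113)]
170 [([0.379, -0.178, 0.004], 140), ([0.371, -0.164, -0.006], 139), ([0.532, -0.146, 0.161], 115)]
[[335.9446063    0.         319.79513507]
 [  0.         335.9446063  204.71235879]
 [  0.           0.           1.        ]]
```

The bar hasn't moved: both cameras put the shut fingertips about 30 mm above the reported TCP, so they passed over it. I'll back off, go 35 mm lower and check again.

```bash
python3 -m pendant '{"offset":[[0.145,0,0.137],[0.145,0,0.137],[0.145,0.175,0.137],[0.145,0.175,0.137]],"turn":[[0,0,0],[0,0,0],[0,0,0],[0,0,0]]}'
python3 - <<'E'
from h import *
p,X=snap("wrist"); bar(); T=np.array(manip.camera_model("wrist")["tool_from_camera"])
o=manip.get_obs(); M=R.from_quat(o["ee_rot"]).as_matrix(); L=(X-np.array(o["position"]))@M
m=(np.abs(L[...,0])<.03)&(np.abs(L[...,2])<.03)&(L[...,1]<.02)
for u in range(290,351,6):
    q=L[:,u][m[:,u]]; print(u,q[:1].round(3),q[3:4].round(3))
go(*push(165),.115,35); go(*push(175),.115,35)
E
```

```text
clock: 4.42
position: [0.5303, -0.1118, 0.113]
ee_rot: [-0.674, -0.211, 0.214, 0.675]
ft_force: [0.1, -0.5, 0.8]
grip_width: 0.0
wrist bar 159.0 line 50.6 off 78.8 rmax 85.3 544
290 [[-0.012 -0.037  0.007]] [[-0.011 -0.041  0.008]]
296 [[-0.01  -0.033  0.007]] [[-0.009 -0.036  0.007]]
302 [[-0.007 -0.033  0.007]] [[-0.007 -0.035  0.006]]
308 [[-0.004 -0.03   0.011]] [[-0.004 -0.033  0.011]]
314 [[-0.001 -0.03   0.011]] [[-0.001 -0.032  0.01 ]]
320 [[ 0.001 -0.03   0.011]] [[ 0.001 -0.033  0.011]]
326 [[ 0.004 -0.031  0.011]] [[ 0.004 -0.033  0.011]]
332 [[ 0.007 -0.029  0.01 ]] [[ 0.007 -0.033  0.011]]
338 [[ 0.009 -0.033  0.007]] [[ 0.009 -0.036  0.007]]
344 [[ 0.012 -0.033  0.007]] [[ 0.012 -0.036  0.007]]
350 [[ 0.014 -0.037  0.007]] [[ 0.014 -0.041  0.008]]
t 4.47 p [ 0.5313 -0.1119  0.1146] yaw 34.9 F [-0.08  0.26  1.37] grip 0.003 -> offset [-0.0586 -0.0018 -0.0499] turn [-0.002 -0.001 -0.002]
t 4.47 p [ 0.5313 -0.1119  0.1146] yaw 34.9 F [-0.08  0.26  1.37] grip 0.003 -> offset [-0.0986 -0.0018 -0.0839] turn [-0.002 -0.001 -0.002]
```

```bash
python3 -m pendant '{"offset":[[-0.04,0,-0.03],[-0.06,0,-0.05],[-0.075,0,-0.061],[-0.09,0,-0.073],[-0.104,0,-0.088],[-0.118,0,-0.103],[-0.13,0,-0.12],[-0.142,0,-0.137]],"turn":[[0,0,0],[0,0,0],[0,0,0],[0,0,0],[0,0,0],[0,0,0],[0,0,0],[0,0,0]]}'
python3 - <<'E'
from h import *
snap("wrist"); bar(); snap("scene"); bar("scene")
for th in(188,192,196,200): go(*push(th),.115,35)
E
```

```text
clock: 5.48
position: [0.5234, -0.1509, 0.1145]
ee_rot: [-0.674, -0.211, 0.213, 0.675]
ft_force: [-1.7, 1.8, -0.8]
grip_width: -0.002
wrist bar 180.6 line 2.2 off 2.1 rmax 85.0 1285
scene bar 184.3 line 5.9 off 1.3 rmax 81.2 50
t 5.58 p [ 0.5235 -0.1514  0.1145] yaw 34.9 F [-0.84  0.25  0.38] grip 0.002 -> offset [ 0.0041 -0.0027  0.0022] turn [-0.002 -0.002 -0.002]
t 5.58 p [ 0.5235 -0.1514  0.1145] yaw 34.9 F [-0.84  0.25  0.38] grip 0.002 -> offset [-0.0063 -0.0027 -0.0161] turn [-0.002 -0.002 -0.002]
t 5.58 p [ 0.5235 -0.1514  0.1145] yaw 34.9 F [-0.84  0.25  0.38] grip 0.002 -> offset [-0.0154 -0.0027 -0.035 ] turn [-0.002 -0.002 -0.002]
t 5.58 p [ 0.5235 -0.1514  0.1145] yaw 34.9 F [-0.84  0.25  0.38] grip 0.002 -> offset [-0.0231 -0.0027 -0.0545] turn [-0.002 -0.002 -0.002]
```

```bash
cat > ok.py <<'E'
import sys,numpy as np
from workcell import manip
o=manip.get_obs(); f=np.array(o["ft_force"]); p=np.array(o["position"])
print(round(o["clock"],2),p.round(4),"F",f.round(1),"|Fxy|",np.hypot(*f[:2]).round(2)); sys.exit(np.hypot(*f[:2])>4.0)
E
S='"turn":[[0,0,0],[0,0,0]]}'
(python3 -m pendant '{"offset":[[-0.005,0,-0.009],[-0.005,0,-0.009]],"turn":[[0,0,0],[0,0,0]]}' && python3 ok.py &&
python3 -m pendant '{"offset":[[-0.005,0,-0.01],[-0.005,0,-0.01]],"turn":[[0,0,0],[0,0,0]]}' && python3 ok.py &&
python3 -m pendant '{"offset":[[-0.0045,0,-0.01],[-0.0045,0,-0.01]],"turn":[[0,0,0],[0,0,0]]}' && python3 ok.py &&
python3 -m pendant '{"offset":[[-0.004,0,-0.01],[-0.004,0,-0.01]],"turn":[[0,0,0],[0,0,0]]}' && python3 ok.py &&
python3 -m pendant '{"offset":[[-0.004,0,-0.01],[-0.004,0,-0.01]],"turn":[[0,0,0],[0,0,0]]}' && python3 ok.py &&
python3 -m pendant '{"offset":[[-0.0035,0,-0.01],[-0.0035,0,-0.01]],"turn":[[0,0,0],[0,0,0]]}' && python3 ok.py) | grep F
python3 -c "
from h import *
snap('wrist'); bar()
for th in (200,204,208,216,222): print(th); go(*push(th),.115,35)"
```

```text
5.83 [ 0.5238 -0.1537  0.1145] F [ 0.3  0.4 -0. ] |Fxy| 0.45
wrist bar 183.3 line 5.7 off 3.1 rmax 84.9 1178
200
t 5.88 p [ 0.5238 -0.1537  0.1145] yaw 34.9 F [-0.06  0.43 -0.24] grip 0.002 -> offset [-0.0179 -0.0026 -0.0444] turn [-0.002 -0.002 -0.002]
204
t 5.88 p [ 0.5238 -0.1537  0.1145] yaw 34.9 F [-0.06  0.43 -0.24] grip 0.002 -> offset [-0.0243 -0.0026 -0.0644] turn [-0.002 -0.002 -0.002]
208
t 5.88 p [ 0.5238 -0.1537  0.1145] yaw 34.9 F [-0.06  0.43 -0.24] grip 0.002 -> offset [-0.0292 -0.0027 -0.0848] turn [-0.002 -0.002 -0.002]
216
t 5.88 p [ 0.5238 -0.1537  0.1145] yaw 34.9 F [-0.06  0.43 -0.24] grip 0.002 -> offset [-0.1083 -0.0026 -0.1254] turn [-0.002 -0.002 -0.002]
222
t 5.88 p [ 0.5238 -0.1537  0.1145] yaw 34.9 F [-0.06  0.43 -0.24] grip 0.002 -> offset [-0.1802 -0.0025 -0.1583] turn [-0.002 -0.002 -0.002]False
```

```bash
sed -i 's/sys.exit(\(.*\))$/sys.exit(int(\1))/' ok.py
(python3 -m pendant '{"offset":[[-0.005,0,-0.01],[-0.005,0,-0.01]],"turn":[[0,0,0],[0,0,0]]}' && python3 ok.py &&
python3 -m pendant '{"offset":[[-0.0045,0,-0.01],[-0.0045,0,-0.01]],"turn":[[0,0,0],[0,0,0]]}' && python3 ok.py &&
python3 -m pendant '{"offset":[[-0.004,0,-0.01],[-0.004,0,-0.01]],"turn":[[0,0,0],[0,0,0]]}' && python3 ok.py &&
python3 -m pendant '{"offset":[[-0.004,0,-0.01],[-0.004,0,-0.01]],"turn":[[0,0,0],[0,0,0]]}' && python3 ok.py &&
python3 -m pendant '{"offset":[[-0.0035,0,-0.01],[-0.0035,0,-0.01]],"turn":[[0,0,0],[0,0,0]]}' && python3 ok.py &&
python3 -m pendant '{"offset":[[-0.003,0,-0.01],[-0.003,0,-0.01]],"turn":[[0,0,0],[0,0,0]]}' && python3 ok.py) | grep F
python3 -c "
from h import *
snap('wrist'); bar(); snap('scene'); bar('scene')
for th in (200,204,208): print(th); go(*push(th),.115,35)"
```

```text
6.12 [ 0.5241 -0.156   0.1144] F [-0.7  1.  -0. ] |Fxy| 1.19
6.38 [ 0.5245 -0.1584  0.1144] F [-0.6  0.3  1.1] |Fxy| 0.68
6.62 [ 0.525  -0.1608  0.1144] F [-1.5  0.   0.3] |Fxy| 1.49
6.88 [ 0.5256 -0.1632  0.1144] F [-0.4  0.5 -0. ] |Fxy| 0.65
7.12 [ 0.5262 -0.1655  0.1144] F [-0.8  0.8  0. ] |Fxy| 1.15
7.38 [ 0.5269 -0.1678  0.1144] F [-0.3  0.5  0.5] |Fxy| 0.61
wrist bar 198.9 line 22.9 off 5.3 rmax 85.0 494
scene bar 203.6 line 23.0 off -0.8 rmax 84.7 83
200
t 7.47 p [ 0.527  -0.1677  0.1145] yaw 34.8 F [-0.93 -0.27 -0.3 ] grip 0.002 -> offset [ 0.0095 -0.0027  0.0223] turn [-0.    -0.004 -0.002]
204
t 7.47 p [ 0.527  -0.1677  0.1145] yaw 34.8 F [-0.93 -0.27 -0.3 ] grip 0.002 -> offset [ 0.0032 -0.0027  0.0022] turn [-0.    -0.004 -0.002]
208
t 7.47 p [ 0.527  -0.1677  0.1145] yaw 34.8 F [-0.93 -0.27 -0.3 ] grip 0.002 -> offset [-0.0018 -0.0027 -0.0182] turn [-0.    -0.004 -0.002]
```

```bash
(python3 -m pendant '{"offset":[[-0.003,0,-0.01],[-0.003,0,-0.01]],"turn":[[0,0,0],[0,0,0]]}' && python3 ok.py &&
python3 -m pendant '{"offset":[[-0.0025,0,-0.01],[-0.0025,0,-0.01]],"turn":[[0,0,0],[0,0,0]]}' && python3 ok.py &&
python3 -m pendant '{"offset":[[-0.002,0,-0.01],[-0.002,0,-0.01]],"turn":[[0,0,0],[0,0,0]]}' && python3 ok.py &&
python3 -m pendant '{"offset":[[-0.0015,0,-0.01],[-0.0015,0,-0.01]],"turn":[[0,0,0],[0,0,0]]}' && python3 ok.py &&
python3 -m pendant '{"offset":[[-0.001,0,-0.01],[-0.001,0,-0.01]],"turn":[[0,0,0],[0,0,0]]}' && python3 ok.py &&
python3 -m pendant '{"offset":[[0,0,-0.01],[0,0,-0.01]],"turn":[[0,0,0],[0,0,0]]}' && python3 ok.py) | grep F
python3 -c "
from h import *
snap('wrist'); bar(); snap('scene'); bar('scene')
go(.5,-.2,.115,35)"
```

```text
7.72 [ 0.5277 -0.1699  0.1144] F [-0.7  0.9  0.1] |Fxy| 1.13
7.97 [ 0.5285 -0.1721  0.1145] F [-0.8  0.3 -1.1] |Fxy| 0.85
8.22 [ 0.5294 -0.1742  0.1145] F [-1.4  1.4  0.1] |Fxy| 2.01
8.47 [ 0.5304 -0.1763  0.1145] F [-1.4  1.   0.6] |Fxy| 1.71
8.72 [ 0.5316 -0.1783  0.1145] F [-1.6  0.2 -0.3] |Fxy| 1.6
8.97 [ 0.5327 -0.1801  0.1145] F [-1.9  0.7  0.2] |Fxy| 2.0
wrist bar 207.5 line 38.4 off 4.5 rmax 85.1 82
scene bar 221.9 line 37.5 off -4.5 rmax 86.3 103
t 9.07 p [ 0.5328 -0.18    0.1145] yaw 34.7 F [-1.87  0.15 -1.1 ] grip -0.002 -> offset [-0.1915 -0.0024  0.0114] turn [ 0.001 -0.006 -0.002]
```

```bash
(python3 -m pendant '{"offset":[[-0.01,0,-0.008],[-0.01,0,-0.008]],"turn":[[0,-0.06,0],[0,-0.06,0]]}' && python3 ok.py &&
python3 -m pendant '{"offset":[[-0.01,0,-0.008],[-0.01,0,-0.008]],"turn":[[0,-0.06,0],[0,-0.06,0]]}' && python3 ok.py &&
python3 -m pendant '{"offset":[[-0.01,0,-0.009],[-0.01,0,-0.009]],"turn":[[0,-0.06,0],[0,-0.06,0]]}' && python3 ok.py &&
python3 -m pendant '{"offset":[[-0.01,0,-0.009],[-0.01,0,-0.009]],"turn":[[0,-0.06,0],[0,-0.06,0]]}' && python3 ok.py &&
python3 -m pendant '{"offset":[[-0.01,0,-0.009],[-0.01,0,-0.009]],"turn":[[0,-0.05,0],[0,-0.05,0]]}' && python3 ok.py) | grep F
python3 -c "
from h import *
snap('wrist'); bar(); snap('scene'); bar('scene')
go(.5,-.2,.115,35)"
```

```text
9.32 [ 0.5324 -0.1823  0.1146] F [-0.3  2.  -0. ] |Fxy| 2.04
9.57 [ 0.532  -0.1846  0.1147] F [-0.7  2.3 -0.5] |Fxy| 2.45
9.82 [ 0.5317 -0.1873  0.1148] F [-0.2  1.4  0.6] |Fxy| 1.36
10.07 [ 0.5315 -0.1901  0.1148] F [0.  0.4 1. ] |Fxy| 0.45
10.32 [ 0.5313 -0.193   0.1148] F [-1.2  1.7  0. ] |Fxy| 2.08
wrist bar 220.4 line 47.4 off 3.7 rmax 79.5 135
scene bar 231.3 line 47.6 off -4.4 rmax 86.9 113
t 10.43 p [ 0.5313 -0.193   0.1148] yaw 47.4 F [-0.14  0.4   0.57] grip 0.001 -> offset [-0.1319 -0.0012  0.0916] turn [ 0.002  0.275 -0.   ]
```

```bash
(python3 -m pendant '{"offset":[[-0.004,0,-0.01],[-0.004,0,-0.01]],"turn":[[0,-0.05,0],[0,-0.05,0]]}' && python3 ok.py &&
python3 -m pendant '{"offset":[[-0.004,0,-0.01],[-0.004,0,-0.01]],"turn":[[0,-0.05,0],[0,-0.05,0]]}' && python3 ok.py &&
python3 -m pendant '{"offset":[[-0.004,0,-0.01],[-0.004,0,-0.01]],"turn":[[0,-0.05,0],[0,-0.05,0]]}' && python3 ok.py &&
python3 -m pendant '{"offset":[[-0.004,0,-0.01],[-0.004,0,-0.01]],"turn":[[0,-0.05,0],[0,-0.05,0]]}' && python3 ok.py &&
python3 -m pendant '{"offset":[[-0.004,0,-0.01],[-0.004,0,-0.01]],"turn":[[0,-0.05,0],[0,-0.05,0]]}' && python3 ok.py) | grep F
python3 -c "
from h import *
snap('wrist'); bar(); snap('scene'); bar('scene')
go(.5,-.2,.115,35)"
```

```text
10.68 [ 0.5323 -0.195   0.1148] F [-0.2  2.   0.6] |Fxy| 1.99
10.93 [ 0.5333 -0.1968  0.1148] F [-0.6  1.7  0.7] |Fxy| 1.82
11.18 [ 0.5339 -0.198   0.1147] F [-3.2  4.4  1.3] |Fxy| 5.39
wrist bar 230.2 line 53.4 off 3.9 rmax 80.1 131
scene bar 237.0 line 54.8 off -2.5 rmax 86.9 121
t 11.28 p [ 0.5339 -0.198   0.1147] yaw 53.9 F [-3.8   4.29  1.58] grip 0.001 -> offset [-0.1078 -0.0017  0.131 ] turn [ 0.001  0.42  -0.001]
```

```bash
python3 -m pendant '{"offset":[[0,0,-0.0055],[0,0,-0.0055],[0,0,-0.0055]],"turn":[[0,0,0],[0,0,0],[0,0,0]]}' >/dev/null; python3 ok.py; python3 -c "
from h import *
snap('wrist'); go(.5,-.2,.115)"; python3 ok.py
```

```text
11.65 [ 0.5338 -0.198   0.1146] F [-6.3  4.3  4.7] |Fxy| 7.6
t 11.7 p [ 0.5339 -0.198   0.1146] yaw 53.8 F [-4.82  3.57  4.07] grip 0.001 -> offset [-0.1082 -0.0015  0.1305] turn [0. 0. 0.]
11.7 [ 0.5339 -0.198   0.1146] F [-4.8  3.6  4.1] |Fxy| 6.0
```

```bash
python3 -m pendant '{"offset":[[0,0,-0.0055],[0,0,-0.0075],[0,0,-0.0075],[0,0,-0.0075]],"turn":[[0,0,0],[0,0,0],[0,0,0],[0,0,0]]}' >/dev/null; python3 ok.py; python3 -c "
from h import *
snap('wrist'); go(.5,-.2,.115)"; python3 ok.py
```

```text
12.2 [ 0.5338 -0.1979  0.1146] F [-8.5  4.7  6.5] |Fxy| 9.71
t 12.25 p [ 0.5338 -0.1979  0.1146] yaw 53.7 F [-8.62  4.63  6.02] grip -0.001 -> offset [-0.1084 -0.0011  0.13  ] turn [0. 0. 0.]
12.25 [ 0.5338 -0.1979  0.1146] F [-8.6  4.6  6. ] |Fxy| 9.78
```

```bash
python3 -m pendant '{"offset":[[0,0,0.05],[0,0,0.2],[0,-0.3,0.2],[0,-0.6,0.1],[0,-0.85,0],[0,-0.85,-0.2],[0,-0.85,-0.2]],"turn":[[0,0,0],[0,0,0],[0,0,0],[0,0,0],[0,0,0],[0,0,0],[0,0,0]]}' >/dev/null; python3 -c "
from h import *
snap('wrist','w3.png'); bar();snap('scene');bar('scene'); go(.60,.165,.28,23)"
```

```text
wrist bar 233.2 line 52.7 off -0.5 rmax 85.3 912
scene bar 236.8 line 51.8 off -5.6 rmax 85.9 115
t 13.22 p [ 0.5667 -0.2213  0.2839] yaw 53.7 F [-0.09  0.21 -0.71] grip 0.001 -> offset [1.655  0.021  1.0101] turn [-0.006  0.682 -0.005]
```

View pics/w3.png

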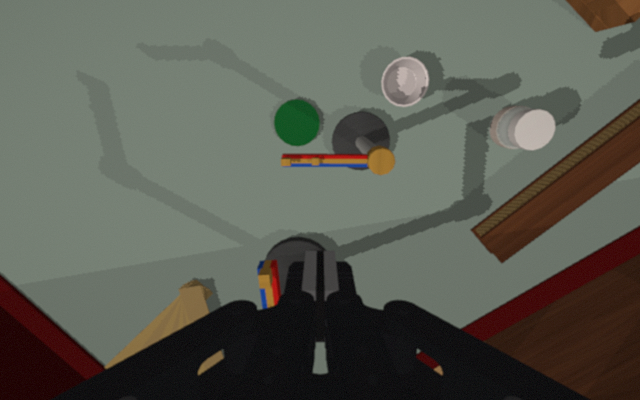

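```bash
python3 -m pendant '{"offset":[[0.8,-0.1,0.5],[0.8,-0.1,0.5],[0.8,-0.1,0.5],[0.8,-0.1,0.5],[0.8,-0.1,0.5]],"turn":[[0,0.34,0],[0,0.34,0],[0,0.34,0],[0,0.34,0],[0,0.34,0]]}' 50 >/dev/null; python3 -c "
from h import *
go(.622,.103,.30,23)"
```

```text
t 13.85 p [ 0.5805 -0.0331  0.3043] yaw 38.4 F [ 0.19 -0.36 -0.28] grip 0.501 -> offset [0.5854 0.0204 0.4041] turn [-0.004  0.342 -0.006]
```

```bash
python3 -m pendant '{"offset":[[0.58,0,0.4],[0.58,0,0.4],[0.58,0,0.4],[0.58,0,0.4],[0.58,0,0.4]],"turn":[[0,0.34,0],[0,0.34,0],[0,0.34,0],[0,0.34,0],[0,0.34,0]]}' >/dev/null
python3 - <<'E'
from h import *
p,X=snap('wrist','w4.png'); go(.622,.103,.30,23)
g=cv2.cvtColor(p,cv2.COLOR_RGB2HSV); Z=np.nan_to_num(X[...,2])
m=(g[...,0]>=5)&(g[...,0]<=14)&(g[...,1]>190)&(Z>.09)&(np.hypot(X[...,0]-.595,X[...,1]-.17)<.05)
P=X[m]; print(len(P),np.median(P,0).round(4),P[:,2].max().round(4))
T=P[P[:,2]>np.percentile(P[:,2],99)-.006]; print("top",T.mean(0).round(4),len(T),cv2.minAreaRect((T[:,:2]*1000).astype(np.float32)))
# rest top
m=(Z>.045)&(Z<.063)&(np.hypot(X[...,0]-.585,X[...,1]-.165)<.07)
print("rest",cv2.minAreaRect((X[m][:,:2]*1000).astype(np.float32)),m.sum())
o=manip.get_obs(); M=R.from_quat(o["ee_rot"]).as_matrix(); L=(X-np.array(o["position"]))@M
v,u=np.nonzero((np.abs(L[...,0])<.06)&(np.abs(L[...,2])<.03)&(L[...,1]<0)&(L[...,1]>-.06)); q=L[v,u]; print("lowest finger",q[np.argsort(-q[:,1])[:200:40]].round(3))
E
```

```text
t 14.53 p [0.6219 0.099  0.304 ] yaw 22.9 F [ 0.79 -0.29 -0.25] grip 0.501 -> offset [0.0085 0.0201 0.018 ] turn [-0.002 -0.002 -0.007]
416 [0.5967 0.1737 0.1722] 0.1747
top [0.5967 0.1738 0.1721] 407 ((596.6749877929688, 173.7052764892578), (9.864295959472656, 29.790266036987305), 15.054460525512695)
rest ((596.5938720703125, 173.76991271972656), (70.173583984375, 90.13202667236328), 15.09421443939209) 4081
lowest finger [[ 0.023 -0.029 -0.004]
 [ 0.023 -0.031 -0.006]
 [ 0.023 -0.033 -0.002]
 [-0.025 -0.034  0.011]
 [ 0.023 -0.035  0.003]]
```

View pics/w4.png

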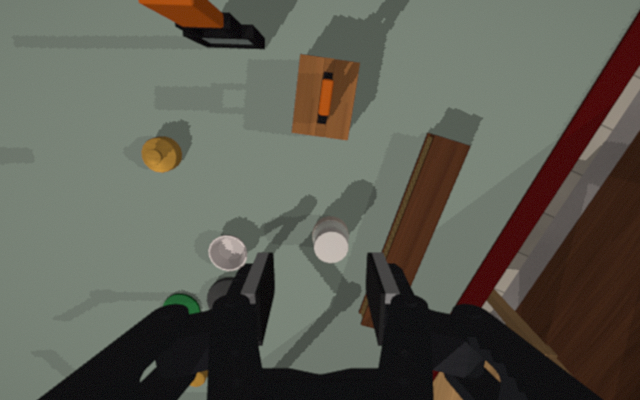

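```bash
python3 -c "
from h import *
go(.5967,.1738,.20,15.1)"
```

```text
t 14.53 p [0.6219 0.099  0.304 ] yaw 22.9 F [ 0.79 -0.29 -0.25] grip 0.501 -> offset [0.0324 0.5204 0.3927] turn [-0.001  0.174 -0.007]
```

```bash
python3 -m pendant '{"offset":[[0.032,0,0.2],[0.032,0,0.393],[0.032,0.3,0.393],[0.032,0.52,0.393],[0.032,0.52,0.393],[0.032,0.52,0.393]],"turn":[[0,0.174,-0.007],[0,0.174,-0.007],[0,0.174,-0.007],[0,0.174,-0.007],[0,0.174,-0.007],[0,0.174,-0.007]]}' 50 >/dev/null; python3 -c "
from h import *
go(.5967,.1738,.098,15.1)"
```

```text
t 15.28 p [0.5976 0.1732 0.2024] yaw 15.0 F [-0.49  0.55  0.28] grip 0.502 -> offset [-0.005   0.5219  0.0039] turn [-0.001 -0.002  0.003]
```

```bash
python3 -m pendant '{"offset":[[-0.005,0.25,0.004],[-0.005,0.45,0.004],[-0.005,0.522,0.004],[-0.005,0.522,0.004],[-0.005,0.522,0.004]],"turn":[[0,0,0],[0,0,0],[0,0,0],[0,0,0],[0,0,0]]}' 50 >/dev/null
python3 - <<'E'
from h import *
go(.5967,.1738,.098,15.1)
p,X=snap('wrist','w5.png'); 
snap('scene','s5.png')
a=cv2.imread("pics/s5.png")[120:250,370:470]
cv2.imwrite("pics/c5.png",np.hstack([cv2.resize(cv2.imread("pics/w5.png")[200:400,180:460],(490,350)),cv2.resize(a,(269,350),interpolation=cv2.INTER_CUBIC)]))
o=manip.get_obs(); M=R.from_quat(o["ee_rot"]).as_matrix(); L=(X-np.array(o["position"]))@M
v,u=np.nonzero((np.abs(L[...,0])<.06)&(np.abs(L[...,2])<.03)&(L[...,1]<-.005)&(L[...,1]>-.06)&(np.abs(L[...,0])>.012)); q=L[v,u]; print("lowest finger",q[np.argsort(-q[:,1])[:200:40]].round(3))
E
```

```text
t 15.9 p [0.598  0.1744 0.1004] yaw 15.0 F [-1.02 -0.43  0.23] grip 0.499 -> offset [-0.0073  0.0118 -0.0013] turn [-0.001 -0.002  0.007]
lowest finger [[-0.019 -0.03   0.007]
 [ 0.023 -0.032 -0.004]
 [ 0.024 -0.034  0.01 ]
 [-0.019 -0.034  0.006]
 [-0.019 -0.035  0.006]]
```

View pics/c5.png

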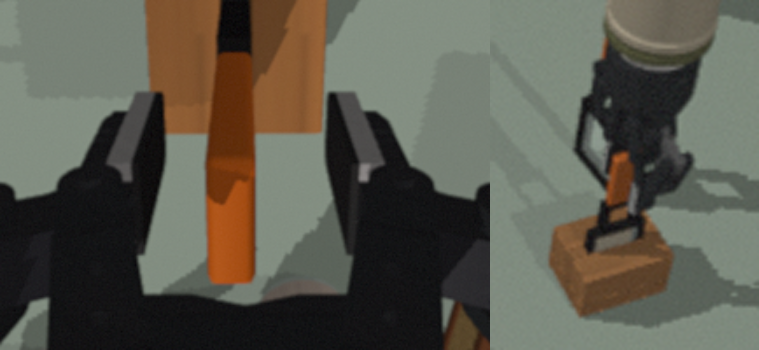

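```bash
python3 -m pendant '{"offset":[[-0.006,0,0],[-0.006,0,0],[-0.006,0,0],[-0.006,0,0],[-0.006,0,0],[-0.006,0,0],[-0.006,0,0],[-0.006,0,0]],"turn":[[0,0,0],[0,0,0],[0,0,0],[0,0,0],[0,0,0],[0,0,0],[0,0,0],[0,0,0]]}' 0 40 >/dev/null; python3 -c "
from h import *
go(.5967,.1738,.098,15.1)"
```

```text
t 17.0 p [0.5963 0.174  0.1006] yaw 15.0 F [-2.25 -0.57  7.44] grip 0.114 -> offset [ 0.0017  0.0129 -0.0013] turn [-0.001 -0.002  0.006]
```

```bash
python3 -m pendant '{"offset":[[0,-0.03,0],[0,-0.08,0],[0,-0.14,0],[0,-0.2,0],[0,-0.35,0],[0,-0.55,0],[0,-0.75,0],[0,-0.95,0],[0,-0.95,0],[0,-0.95,0]],"turn":[[0,0,0],[0,0,0],[0,0,0],[0,0,0],[0,0,0],[0,0,0],[0,0,0],[0,0,0],[0,0,0],[0,0,0]]}' >/dev/null
python3 - <<'E'
from h import *
snap('scene','s6.png')
snap('wrist','w6.png')
cv2.imwrite("pics/c6.png",np.hstack([cv2.resize(cv2.imread("pics/w6.png")[150:400],(500,195)),cv2.resize(cv2.imread("pics/s6.png")[40:235,370:570],(200,195))]))
go(.48,-.29,.29,53)
E
```

```text
t 18.35 p [0.595  0.1733 0.2894] yaw 15.0 F [ 0.23 -0.37 -2.85] grip 0.11 -> offset [-1.155  -0.007  -2.0885] turn [ 0.001 -0.844  0.004]
```

View pics/c6.png

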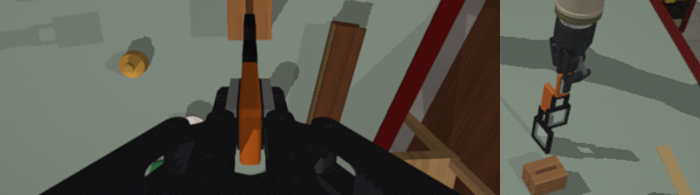

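```bash
python3 -m pendant '{"offset":[[-0.08,0,-0.16],[-0.2,0,-0.36],[-0.3,0,-0.56],[-0.42,0,-0.76],[-0.52,0,-0.9],[-0.56,0,-0.98],[-0.56,0,-0.98]],"turn":[[0,-0.07,0],[0,-0.14,0],[0,-0.21,0],[0,-0.28,0],[0,-0.35,0],[0,-0.4,0],[0,-0.4,0]]}' >/dev/null
python3 - <<'E'
from h import *
go(.48,-.29,.29,53)
E
```

```text
t 19.23 p [ 0.537  -0.0466  0.2882] yaw 32.8 F [ 0.2   0.67 -0.34] grip 0.113 -> offset [-0.8993 -0.0103 -0.8683] turn [ 0.001 -0.448  0.002]
```

```bash
python3 -m pendant '{"offset":[[-0.16,-0.01,-0.16],[-0.32,-0.01,-0.32],[-0.5,-0.01,-0.5],[-0.66,-0.01,-0.65],[-0.8,-0.01,-0.78],[-0.9,-0.01,-0.87],[-0.9,-0.01,-0.87],[-0.9,-0.01,-0.87]],"turn":[[0,-0.08,0],[0,-0.16,0],[0,-0.24,0],[0,-0.32,0],[0,-0.4,0],[0,-0.448,0],[0,-0.448,0],[0,-0.448,0]]}' >/dev/null
python3 - <<'E'
from h import *
go(.48,-.29,.1716,53)
p,X=snap('wrist','w7.png'); o=manip.get_obs(); M=R.from_quat(o["ee_rot"]).as_matrix(); L=(X-np.array(o["position"]))@M
g=cv2.cvtColor(p,cv2.COLOR_RGB2HSV)
m=(g[...,0]>=4)&(g[...,0]<=14)&(g[...,1]>180)&(np.abs(L[...,0])<.03)&(np.abs(L[...,2])<.04)&(L[...,1]<.03)
q=L[m]; print("tab in tool",len(q),np.percentile(q,[1,50,99],axis=0).round(4))
for y in(-.07,-.06,-.05,-.04,-.03,-.02,-.01,0):
    s=q[np.abs(q[:,1]-y)<.005]
    if len(s): print(y,len(s),np.median(s,0).round(4),"z99",np.percentile(s[:,2],98).round(4))
# black bits below (frame, towards +y)
m=(g[...,2]<70)&(np.abs(L[...,0])<.02)&(np.abs(L[...,2])<.04)&(L[...,1]>-.02)&(L[...,1]<.12); q=L[m]
print("frame",len(q), q[:,1].min() if len(q) else 0, np.median(q,0).round(4) if len(q) else 0)
bar(); snap('scene','s7.png')
E
```

```text
t 20.23 p [ 0.4809 -0.2886  0.2896] yaw 53.0 F [ 0.14  0.97 -2.33] grip 0.118 -> offset [-0.0096  0.5897 -0.0006] turn [-0.     0.001  0.003]
tab in tool 3418 [[-0.0035 -0.0727 -0.0145]
 [ 0.0015 -0.0707  0.0098]
 [ 0.0066 -0.0177  0.014 ]]
-0.07 2203 [ 0.0015 -0.0713  0.002 ] z99 0.0137
-0.06 381 [ 0.0015 -0.0605  0.0133] z99 0.014
-0.05 292 [ 0.0015 -0.0503  0.0133] z99 0.014
-0.04 238 [ 0.0013 -0.0404  0.0133] z99 0.0139
-0.03 167 [ 0.0016 -0.0303  0.0134] z99 0.0138
-0.02 127 [ 0.0011 -0.0205  0.0134] z99 0.0138
-0.01 9 [ 0.0026 -0.0138  0.0129] z99 0.0133
frame 1032 -0.017468643360519655 [0.0011 0.0182 0.0177]
wrist bar 232.4 line 52.7 off 0.2 rmax 86.2 878
```

```bash
python3 -m pendant '{"offset":[[0,0.15,-0.011],[0,0.3,-0.011],[0,0.45,-0.011],[0,0.55,-0.011],[0,0.59,-0.011],[0,0.59,-0.011],[0,0.59,-0.011]],"turn":[[0,0,0],[0,0,0],[0,0,0],[0,0,0],[0,0,0],[0,0,0],[0,0,0]]}' >/dev/null
python3 - <<'E'
from h import *
u=np.array([np.cos(np.radians(232.8)),np.sin(np.radians(232.8))])
tz=np.array([-.799,.602])
for r in(100,70.5): go(*(AX+r/1000*u+.001*tz),.1715,52.8)
p,X=snap('wrist','w8.png'); bar(); snap('scene','s8.png')
z=np.load('wrist.npz')
cv2.imwrite("pics/c8.png",np.hstack([cv2.resize(cv2.imread("pics/w8.png"),(480,300)),cv2.resize(cv2.imread("pics/s8.png")[90:240,180:340],(320,300),interpolation=cv2.INTER_CUBIC)]))
E
```

```text
t 21.2 p [ 0.4835 -0.2899  0.1729] yaw 53.1 F [ 0.08 -1.06 -1.74] grip 0.109 -> offset [0.2866 0.0079 0.0039] turn [0.003 0.007 0.003]
t 21.2 p [ 0.4835 -0.2899  0.1729] yaw 53.1 F [ 0.08 -1.06 -1.74] grip 0.109 -> offset [0.4341 0.0082 0.0031] turn [0.003 0.007 0.003]
wrist bar 232.2 line 52.7 off 0.5 rmax 86.3 2422
```

View pics/c8.png

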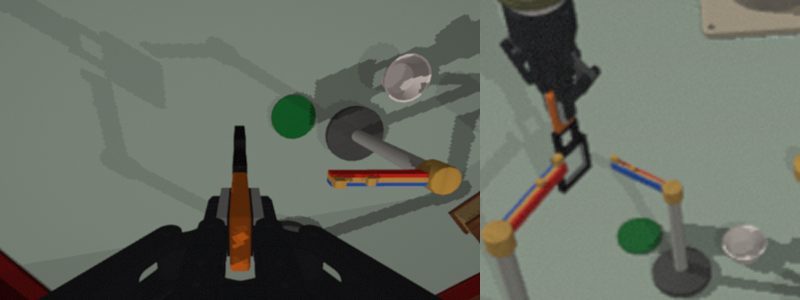

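```bash
python3 -m pendant '{"offset":[[0.08,0.008,0.004],[0.16,0.008,0.004],[0.23,0.008,0.004],[0.287,0.008,0.004],[0.287,0.008,0.004]],"turn":[[0,0,0],[0,0,0],[0,0,0],[0,0,0],[0,0,0]]}' >/dev/null; python3 ok.py; python3 -m pendant '{"offset":[[0.03,0,0],[0.05,0,0],[0.07,0,0],[0.07,0,0]],"turn":[[0,0,0],[0,0,0],[0,0,0],[0,0,0]]}' >/dev/null; python3 ok.py
python3 - <<'E'
from h import *
u=np.array([np.cos(np.radians(232.8)),np.sin(np.radians(232.8))])
tz=np.array([-.799,.602])
go(*(AX+.0705*u+.001*tz),.1715,52.8)
snap('wrist'); bar()
E
```

```text
21.93 [ 0.5178 -0.2424  0.1712] F [ 0.3  0.9 -1.9] |Fxy| 0.98
22.43 [ 0.5264 -0.2309  0.1713] F [ 0.2  0.3 -1.9] |Fxy| 0.39
t 22.43 p [ 0.5264 -0.2309  0.1713] yaw 53.2 F [ 0.23  0.32 -1.86] grip 0.113 -> offset [ 0.0696 -0.0008 -0.0024] turn [0.002 0.009 0.003]
wrist bar 231.7 line 51.9 off 0.1 rmax 89.1 2060
```

```bash
python3 -m pendant '{"offset":[[0.03,0,-0.002],[0.05,0,-0.002],[0.07,0,-0.002],[0.07,0,-0.002],[0.07,0,-0.002]],"turn":[[0,0,0],[0,0,0],[0,0,0],[0,0,0],[0,0,0]]}' >/dev/null; python3 ok.py &&  python3 -m pendant '{"offset":[[0,0.015,0],[0,0.03,0],[0,0.04,0],[0,0.04,0]],"turn":[[0,0,0],[0,0,0],[0,0,0],[0,0,0]]}' >/dev/null; python3 ok.py
python3 - <<'E'
from h import *
u=np.array([np.cos(np.radians(232.8)),np.sin(np.radians(232.8))])
tz=np.array([-.799,.602])
go(*(AX+.0705*u+.001*tz),.1575,52.8)
p,X=snap('wrist','w9.png'); bar()
d=(X-[*AX,0])*1000; a=d[...,0]*u[0]+d[...,1]*u[1]; l=d[...,0]*tz[0]+d[...,1]*tz[1]
g=cv2.cvtColor(p,cv2.COLOR_RGB2HSV)
m=(g[...,0]>=4)&(g[...,0]<=14)&(g[...,1]>180)&(X[...,2]>.205)&(np.abs(a-69)<20)&(np.abs(l)<30)
print("tab top: r",np.percentile(a[m],[2,50,98]).round(1),"lat",np.percentile(l[m],[2,50,98]).round(1),"z",np.nanpercentile(X[m][:,2],[50,95]).round(4))
E
```

```text
23.1 [ 0.5349 -0.2203  0.1713] F [ 0.1 -0.4 -1.8] |Fxy| 0.4
23.6 [ 0.5347 -0.2203  0.163 ] F [ 0.3 -0.4 -0.3] |Fxy| 0.48
t 23.6 p [ 0.5347 -0.2203  0.163 ] yaw 53.2 F [ 0.28 -0.39 -0.3 ] grip 0.111 -> offset [ 0.0021  0.0276 -0.0005] turn [0.002 0.009 0.003]
wrist bar 231.2 line 51.3 off 0.0 rmax 85.6 2055
tab top: r [64.6 69.5 74.4] lat [-12.7   8.4  15.4] z [0.2342 0.2355]
```

```bash
sed 's/sys.exit.*/sys.exit(int(f[2]>3.5))/' ok.py > okz.py
(python3 okz.py && python3 -m pendant '{"offset":[[0,0.008,0],[0,0.015,0],[0,0.015,0],[0,0.015,0]],"turn":[[0,0,0],[0,0,0],[0,0,0],[0,0,0]]}' && python3 okz.py && 
python3 -m pendant '{"offset":[[0,0.005,0],[0,0.005,0]],"turn":[[0,0,0],[0,0,0]]}' && python3 okz.py && 
python3 -m pendant '{"offset":[[0,0.005,0],[0,0.005,0]],"turn":[[0,0,0],[0,0,0]]}' && python3 okz.py && 
python3 -m pendant '{"offset":[[0,0.004,0],[0,0.004,0]],"turn":[[0,0,0],[0,0,0]]}' && python3 okz.py ) | grep F
python3 - <<'E'
from h import *
p,X=snap('wrist'); m=np.load('wrist.npz')
g=cv2.cvtColor(p,cv2.COLOR_RGB2HSV)
m=(g[...,0]>=4)&(g[...,0]<=14)&(g[...,1]>180)&(X[...,2]>.205)&(np.hypot(X[...,0]-.537,X[...,1]+.22)<.03)
print("tab top z",np.nanpercentile(X[m][:,2],[50,95]).round(4)); go(.537,-.22,.1575,52.8)
E
```

```text
23.65 [ 0.5348 -0.2204  0.1632] F [-0.5  0.2 -1.6] |Fxy| 0.53
24.15 [ 0.5349 -0.2203  0.1603] F [-0.3 -0.4 -2.1] |Fxy| 0.55
24.4 [ 0.5348 -0.2203  0.1592] F [ 0.1  0.  -1.5] |Fxy| 0.09
24.65 [ 0.5348 -0.2203  0.1581] F [-0.4 -0.4 -1.5] |Fxy| 0.55
24.9 [ 0.5349 -0.2203  0.1576] F [-1.2  1.7  0.7] |Fxy| 2.13
tab top z [0.2288 0.23  ]
t 24.95 p [ 0.5348 -0.2203  0.1575] yaw 53.2 F [-0.81  0.    1.8 ] grip 0.108 -> offset [ 0.0078 -0.0001 -0.0078] turn [0.002 0.009 0.003]
```

```bash
python3 -m pendant '{"offset":[[0,0,0],[0,0,0],[0,0,0],[0,0,0],[0,0,0],[0,0,0]],"turn":[[0,0,0],[0,0,0],[0,0,0],[0,0,0],[0,0,0],[0,0,0]]}' 45 20 >/dev/null; python3 ok.py;  python3 - <<'E'
from h import *
p,X=snap('wrist','w10.png')
o=manip.get_obs(); M=R.from_quat(o["ee_rot"]).as_matrix(); L=(X-np.array(o["position"]))@M
g=cv2.cvtColor(p,cv2.COLOR_RGB2HSV)
m=(g[...,0]>=4)&(g[...,0]<=14)&(g[...,1]>180)&(np.abs(L[...,0])<.03)&(np.abs(L[...,2])<.04)&(L[...,1]<-.02)
q=L[m]; t=q[q[:,1]<np.percentile(q[:,1],5)+.004]; print("grip",o["grip_width"],"tab tool x range",np.percentile(q[:,0],[1,50,99]).round(4),"top y",np.median(t[:,1]).round(4))
E
```

```text
25.7 [ 0.5349 -0.2203  0.1575] F [-0. -0.  0.] |Fxy| 0.05
grip 0.44975377697385127 tab tool x range [-0.0032  0.0016  0.0062] top y -0.0717
```

```bash
python3 -m pendant '{"offset":[[0,-0.05,0],[0,-0.15,0],[0,-0.35,0],[0,-0.6,0],[0,-0.6,-0.2],[0,-0.6,-0.35],[0,-0.6,-0.35],[0,-0.6,-0.35]],"turn":[[0,0,0],[0,0,0],[0,0,0],[0,0,0],[0,0,0],[0,0,0],[0,0,0],[0,0,0]]}' >/dev/null; python3 ok.py;  python3 - <<'E'
from h import *
p,X=snap('wrist','w11.png'); snap('scene','s11.png')
u=np.array([np.cos(np.radians(232.8)),np.sin(np.radians(232.8))]); tz=np.array([-.799,.602])
d=(X-[*AX,0])*1000; a=d[...,0]*u[0]+d[...,1]*u[1]; l=d[...,0]*tz[0]+d[...,1]*tz[1]
g=cv2.cvtColor(p,cv2.COLOR_RGB2HSV)
m=(g[...,0]>=4)&(g[...,0]<=14)&(g[...,1]>180)&(X[...,2]>.19)&(np.abs(a-69)<30)&(np.abs(l)<40)
top=m&(X[...,2]>.224); f=m&~top
for n,k in(("top",top),("face",f)): print(n,k.sum(),"r",np.percentile(a[k],[2,50,98]).round(1),"lat",np.percentile(l[k],[2,50,98]).round(1),"z",np.percentile(X[k][:,2],[2,50,98]).round(4))
cv2.imwrite("pics/c11.png",np.hstack([cv2.resize(cv2.imread("pics/w11.png"),(480,300)),cv2.resize(cv2.imread("pics/s11.png")[90:240,200:360],(320,300),interpolation=cv2.INTER_CUBIC)]))
E
```

```text
26.75 [ 0.5904 -0.2617  0.278 ] F [-0.1  0.7 -0.3] |Fxy| 0.72
top 692 r [65.1 69.5 73.9] lat [-13.7   1.1  14.2] z [0.2275 0.2292 0.2306]Traceback (most recent call last):
  File "<stdin>", line 8, in <module>
    return _quantile_unchecked(
        a, q, axis, out, overwrite_input, method, keepdims, weights)
    return _ureduce(a,
                    func=_quantile_ureduce_func,
    ...<5 lines>...
                    overwrite_input=overwrite_input,
                    method=method)
    r = func(a, **kwargs)
    result = _quantile(arr,
                       quantiles=q,
    ...<2 lines>...
                       out=out,
                       weights=wgt)
    slices_having_nans = np.isnan(arr[-1, ...])
                                  ~~~^^^^^^^^^
IndexError: index -1 is out of bounds for axis 0 with size 0
```

Run:
```python
from h import *
cv2.imwrite("pics/c11.png",np.hstack([cv2.resize(cv2.imread("pics/w11.png"),(480,300)),cv2.resize(cv2.imread("pics/s11.png")[90:240,200:360],(320,300),interpolation=cv2.INTER_CUBIC)]))
for i in range(2):
    p,X=snap('wrist'); g=cv2.cvtColor(p,cv2.COLOR_RGB2HSV)
    m=(g[...,0]>=4)&(g[...,0]<=14)&(g[...,1]>180)&(X[...,2]>.224)&(np.hypot(X[...,0]-.537,X[...,1]+.22)<.03)
    print(manip.get_obs()["clock"],X[m].mean(0).round(4),cv2.minAreaRect((X[m][:,:2]*1000).astype(np.float32)))
```

```text
26.9 [ 0.5365 -0.2198  0.2291] ((537.1111450195312, -220.07679748535156), (9.546653747558594, 29.427785873413086), 53.18120193481445)
26.95 [ 0.5362 -0.2197  0.2291] ((536.5265502929688, -219.82080078125), (9.528999328613281, 29.301340103149414), 52.88283920288086)
```

View pics/c11.png

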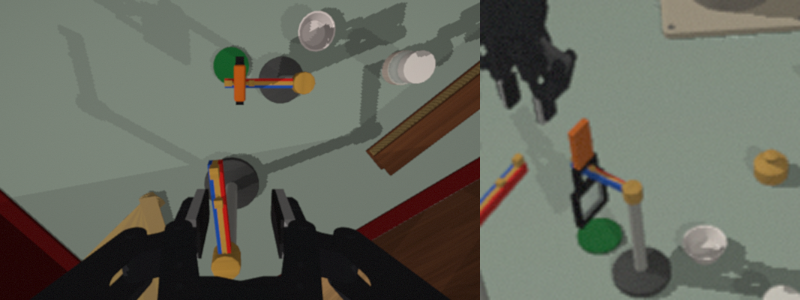

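The picture shows the magnifier hanging across the small hook's bar (left half, tab at about (240,80)) with the felt below it and the gripper clear.

```bash
python3 -c "
from workcell import manip
print(manip.hand_in())"
```

```text
the job is handed in; nothing more can be done
None
```

The magnifier is hanging by its eye on the small hook, over the green felt, and the job is handed in at about 27 s on the robot's clock. No verdict was reported.

- **Hook:** I pushed it round by its red face with shut fingers until it met its stop, with the bar pointing at about 233°. I held it there at about 9.7 N horizontal for roughly 0.3 s. With the vertical part the wrist read about 11.6 N. These are wrist readings taken at the end of each move, so peaks in between were not seen.
- **Magnifier:** I drew it straight up out of the rest, passed its eye over the hook's upturned end and lowered it in steps of about 1 mm. Contact showed as a change of about 3 N. I then opened the gripper and lifted clear.
- **Last checks:**
  - The plate sits at 69.5 mm along the bar (the seat is at 69 mm), about 0.5 mm off centre sideways.
  - The top of the tab reads 229 mm high, which puts the eye's edge at about 165 mm, on the saddle.
  - Two readings 0.05 s apart agreed within 0.3 mm.
  - The seat is about 26 mm from the felt centre, and the wrist force is near zero.
- **What disagreed:**
  - The fingertips were about 30 mm higher than the reported TCP, so my first push passed over the bar without moving it. I measured the offset in the pictures and used it from then on.
  - My automatic bar-angle readings were off whenever the fingers or the orange tab were in view, so I set those aside.
- **Not measured:** I did not measure the bundle, the weight or the jar again at the end. I planned every path clear of them and felt no contact.

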